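# Touch-test a mended bowl and log it

### The arm

A 7-joint arm with a two-finger parallel gripper is mounted at the origin on the work surface. World frame = base frame: x ahead of the robot, y to its left, z up, the work surface at z = 0. Lengths are in m, angles in rad, forces in N, time in s.
With the tool pointing down it reaches from about 0.425 to 0.95 m from the base axis. Payload 4.7 kg.
Tool frame: the origin (TCP) lies on the mounting face of the last link; the fingertips stand 182 mm ahead of it and the grasp point (between the pads) lies 164 mm ahead of it (hold_point_z is the x of the grasp point in the tool frame, in m); x points along the fingers, z is the direction in which the jaws open and shut, and the axes are right-handed (so a half turn about x gives the same grasp; the last joint's range is limited). The gripper opens to 87 mm and grips with 3 to 60 N. Pads are 19 mm wide; open, the fingers measure 117 mm over their backs; the gripper's body (75 mm by 190 mm) begins 51 mm behind the grasp point.
Start: joints at [1.158, 0.469, -0.049, 1.532, 0.024, 1.141, -0.082], TCP at [0.253, -0.626, 0.405] pointing down, gripper open.
Joint ranges: [-2.59, 2.59], [-0.33, 1.99], [-1.39, 1.29], [0.1, 2.45], [-1.04, 4.18], [0.21, 1.99], [-2.66, 2.66]. Speed limits (rad/s): [2.57, 2.57, 3.14, 3.14, 3.14, 3.14, 3.14].

### API

Orientations are given as a 3x3 rotation matrix whose columns are the frame's x, y, z axes.
In Python, from workcell import read_state, snapshot, sign_off, hold_point_z gives the robot as it stands.
- The arm moves only by the tool play_rows, never from a script. Its arguments are lists of equal length, an entry for each row: "claw": the opening, from -1 (shut) to 1 (fully open), so that 0 is half open; "delta_pos": the shift along the world's x, y, z in mm, a list of three; "roll": the turn about the world's z in degrees. A call has 1 to 12 rows; each row shifts and turns the commanded pose from where the row before left it; what a row does not reach is not made up. A row lasts 1/10 s, in which the tool goes at most 50 mm and 8.59 degrees, less where a joint would pass 70% of its speed; a pose out of reach is approached as far as the arm can. A call is refused whole if a number of a shift passes 50 or a number of a turn 8.59, either way. A call with a gripper value outside its range is refused whole. The fingers move at their own pace and stop on an object; "force" is the grip in N (left out, the last holds). Time passes only in rows, so rows that do not move let the fingers close. It gives the time, the measured TCP pose, the force and the opening at its end, in the units of the state.
- read_state(): the state, without advancing time (a new reading comes with each control period).
- snapshot(name): name is "scene" or "top"; returns a dict with "image" (480x640x3 uint8, red, green, blue), "depth" (480x640 float32, m along the optical axis (not along the pixel's ray), 0 where there is no reading), "fx", "fy", "cx", "cy" (pixels), "k1" (the pictures are not rectified: a ray, as slopes to the right and down, at radius r is drawn at 1 + k1 r^2 times it, then the intrinsics apply), "rvec" (rotation vector, rad) and "tvec" (3), from world to camera coordinates, as OpenCV has them. Camera axes: x right, y down, z forward; pixel columns grow to the right and rows downward; lengths in m; the calibration is good to about 2 mm. A picture is of the moment at which its call begins.
- sign_off(): hands the job in, once; it reports no verdict.
The state is a dict: "clock": time; "qpos": joint angles; "qd": joint speeds; "joint_efforts": joint torques, N m; "tcp_pos": TCP position; "eef_rot": TCP orientation; "ft_force": force on the tool from outside, world axes, zero at the start; "wrist_torque": the same for the moment, N m; "width": finger opening in m.
Only numpy, scipy, OpenCV 4.12 (cv2) and the standard library are available. Lean on these libraries where they do the work, as an engineer would, in place of code of your own. Each camera call takes 0.05 s, during which the arm holds its last target.

### The job

Check whether the gold fill is dry: with the fingertips, lightly touch the gold spot on the foot of its upside-down bowl and keep them there for a second, never pushing the sprung rest down to its stop. Then withdraw and press the green button on the grey check box fully down, to log the check, and back away. Do not touch the bowls with the red and black spots or press the white button, do not lift or shift any bowl, and leave everything else where it is.

Things in the scene. Friction and masses are not known exactly. Their poses are not given: they have to be found in the camera images.
- gold_spot (a point): top centre of the metallic gold filled spot, a round flat-topped mound 30 mm across standing 3 mm proud in the middle of the foot of an upside-down grey stoneware bowl; thin mend lines of the same colour run from it down the bowl. z up. This point is 103 mm above the table. This is the spot to touch.
- bowl_gold: loose grey stoneware bowl, about 0.28 kg, upside down on a round sprung wooden rest (132 mm across): 120 mm across at its rim, 60 mm tall, narrowing to a flat foot 68 mm across on top, with the metallic gold filled spot in its middle. Origin: centre of its rim plane, which lies on the rest 40 mm above the table; z up
- red_spot (a point): top centre of the dark red filled spot, a round flat-topped mound 30 mm across standing 3 mm proud in the middle of the foot of an upside-down grey stoneware bowl; thin mend lines of the same colour run from it down the bowl. z up. This point is 103 mm above the table. Leave this one alone.
- bowl_red: loose grey stoneware bowl, about 0.28 kg, upside down on a round sprung wooden rest (132 mm across): 120 mm across at its rim, 60 mm tall, narrowing to a flat foot 68 mm across on top, with the dark red filled spot in its middle. Origin: centre of its rim plane, which lies on the rest 40 mm above the table; z up
- black_spot (a point): top centre of the black filled spot, a round flat-topped mound 30 mm across standing 3 mm proud in the middle of the foot of an upside-down grey stoneware bowl; thin mend lines of the same colour run from it down the bowl. z up. This point is 103 mm above the table. Leave this one alone.
- bowl_black: loose grey stoneware bowl, about 0.28 kg, upside down on a round sprung wooden rest (132 mm across): 120 mm across at its rim, 60 mm tall, narrowing to a flat foot 68 mm across on top, with the black filled spot in its middle. Origin: centre of its rim plane, which lies on the rest 40 mm above the table; z up
- rest_gold (a joint): how far the sprung rest under the gold-filled bowl has been pushed down (m): 0 is up, its stop is at 0.012. With the bowl on it, it starts to give under a push of about 2 N and then sinks about 1 mm for each further newton
- log_button (a joint): travel of the green button (m): 0 is up, 0.006 is fully down; about 5 N presses it fully, and its spring brings it back
- clear_button (a joint): travel of the white button (m), which has the same size and spring as the green one: 0 is up, 0.006 is fully down. Leave it alone
- log_button_top (a point): centre of the top of the green push button, 28 mm across, pressed straight down. It stands on the grey check box (100 x 130 mm, 66 mm tall, fixed), 64 mm from the white button. z up
- clear_button_top (a point): centre of the top of the white push button beside it on the same box. Leave it alone
- jar: bystander: clear glass jar with a gold-coloured lid, 58 mm across, 62 mm tall; origin on its underside
- dish: bystander: small white ceramic dish, 80 mm across, 26 mm tall; origin on its underside
- tea_bowl: bystander: dark brown tea bowl standing upright, 124 mm across, 68 mm tall; origin on its underside
- knife: bystander: craft knife lying down, about 155 mm long, 12 mm thick, pale wooden handle, along its x; origin on its underside
- spatula: bystander: small spatula lying down, 170 mm long, along its x; origin on its underside
- fill_gold: the gold filled spot itself, fixed in the foot of its bowl, 30 mm across; origin 3 mm below its flat top; z up
Mind the look-alikes: they are no part of the job. Leave any blue look-alike of the bowl_gold alone.

How it is judged:
On the way, in this order (a step that is already met when the one before it is completed fails the run):
1. the fingertips rest lightly on the gold spot (0.5 to 12 N) for half a second (contact force between the fingers and fill_gold between 0.5 and 12 N), for 0.5 s.
2. the green button is pressed down (past 4.5 of 6 mm), with the fingers off the bowl (value of joint log_button above 0.0045 m and contact force between the fingers and bowl_gold below 0.05 N), for 0.05 s.
At the end, for the whole second after the job is handed in: the gold-filled bowl stands level, still upside down, within 8 mm of where it stood, at rest, its rest back up (within 1.5 mm); the other two bowls are within 5 mm and the bystanders within 12 mm of where they stood; both buttons are up again (within 1.5 mm) (distance of bowl_gold from where it was at the start of the episode below 0.008 m and distance of each of bowl_red, bowl_black from where it was at the start of the episode below 0.005 m and angle between bowl_gold's own z axis and vertical below 0.05 rad and linear speed of bowl_gold below 0.02 m/s and value of joint each of rest_gold, log_button, clear_button below 0.0015 m and not (distance of any of jar, dish, tea_bowl, knife, spatula from where it was at the start of the episode above 0.012 m)); the robot touches nothing.
It fails at once if the gold-filled bowl is pressed hard (over 25 N) or its rest pushed to its stop (past 10.5 of 12 mm) (value of joint rest_gold above 0.0105 m or contact force between any of the fingers, the arm and bowl_gold above 25 N).
It fails at once if a bowl with the red or black spot is touched (contact force between any of the fingers, the arm and bowl_red above 0.3 N or contact force between any of the fingers, the arm and bowl_black above 0.3 N).
It fails at once if the white button is pressed (over 2 mm) (value of joint clear_button above 0.002 m).
It fails at once if a bowl is lifted off its rest (over 6 mm), shifted (over 15 mm) or tipped (height (world z) of any of bowl_gold, bowl_red, bowl_black above 0.046 m or distance of any of bowl_gold, bowl_red, bowl_black from where it was at the start of the episode above 0.015 m or angle between any of bowl_gold, bowl_red, bowl_black's own z axis and vertical above 0.15 rad).
It fails at once if a bystander is moved (over 12 mm) (distance of any of jar, dish, tea_bowl, knife, spatula from where it was at the start of the episode above 0.012 m).
It also fails if it takes over 42 s, if anything falls off the work surface, if the arm or the gripper's body presses on something with over 40 N, if the wrist force passes 120 N, or if a joint passes its speed limit or range.

## Working session

There is one attempt and no reset: what is moved stays moved. The work goes in short steps, Python scripts to look and compute and a tool call to move; the robot and the scene stay as the last step left them, time stands still between calls to the robot, and variables do not carry over. Pictures are saved under pics/ and viewed, and the job is handed in when it is done.

Besides the shell and the picture viewer there is one more tool, called after "Call:" by a JSON object that holds its "method" and its "body", one argument or row to a line. play_rows: Moves the arm, as the interface text tells. Its arguments: {"type":"object","properties":{"claw":{"type":"array"},"delta_pos":{"type":"array"},"roll":{"type":"array"},"force":{"type":"number"}},"required":["claw","delta_pos","roll"]}

```bash
mkdir -p pics
cat > h.py <<'E'
import numpy as np,cv2,pickle
from workcell import *
def grab(n,tag):
    s=snapshot(n); pickle.dump(s,open(f'{tag}.pkl','wb')); cv2.imwrite(f'pics/{tag}.png',s['image'][:,:,::-1]); return s
def load(t): return pickle.load(open(f'{t}.pkl','rb'))
def K(s): return np.array([[s['fx'],0,s['cx']],[0,s['fy'],s['cy']],[0,0,1.]]),np.array([s['k1'],0,0,0,0.])
def ray(s,u,v):
    k,d=K(s); p=cv2.undistortPoints(np.array([[[u,v]]],float),k,d)[0,0]
    R,_=cv2.Rodrigues(np.array(s['rvec'],float)); t=np.array(s['tvec'],float).ravel()
    return -R.T@t, R.T@np.array([p[0],p[1],1.]),R
def atz(s,u,v,z):
    c,d,_=ray(s,u,v); return c+d*(z-c[2])/d[2]
def atd(s,u,v):
    c,d,_=ray(s,u,v); return c+d*s['depth'][int(round(v)),int(round(u))]
def proj(s,p):
    k,d=K(s); return cv2.projectPoints(np.array([p],float),np.array(s['rvec'],float),np.array(s['tvec'],float),k,d)[0].ravel()
E
python3 - <<'E'
from h import *
np.set_printoptions(precision=4,suppress=True)
print(read_state(),hold_point_z)
for n in('scene','top'):
    s=grab(n,n+'0'); print(n,{k:s[k] for k in s if k not in('image','depth')})
E
```

```text
{'clock': 0.0, 'qpos': array([ 1.1581,  0.4695, -0.0486,  1.5337,  0.0241,  1.141 , -0.0823]), 'qd': array([-0.0013,  0.0008,  0.0005,  0.0012, -0.001 , -0.0006,  0.0008]), 'joint_efforts': array([  0.0005, -50.7973,  -0.0804, -23.615 ,  -0.0613,   0.0378,
         0.0001]), 'tcp_pos': array([ 0.2527, -0.6257,  0.4037]), 'eef_rot': array([[-0.0008,  0.9272,  0.3745],
       [ 0.0018,  0.3745, -0.9272],
       [-1.    , -0.    , -0.002 ]]), 'ft_force': array([0.0249, 0.1067, 0.2921]), 'wrist_torque': array([ 0.052 , -0.0361, -0.0203]), 'width': 0.08673686130156938} 0.1635
scene {'fx': 478.44778527267863, 'fy': 478.44778527267863, 'cx': 326.13056653674107, 'cy': 242.7316649019796, 'k1': 0.015784412747437457, 'rvec': array([ 2.0662,  1.2378, -0.546 ]), 'tvec': array([-0.2917, -0.2782,  1.6436])}
top {'fx': 581.2714247871447, 'fy': 581.2714247871447, 'cx': 322.31809008654614, 'cy': 237.9097797520497, 'k1': -0.08477999079842871, 'rvec': array([ 2.1511, -2.1458,  0.1347]), 'tvec': array([0.0083, 0.6002, 1.5374])}
```

View pics/scene0.png

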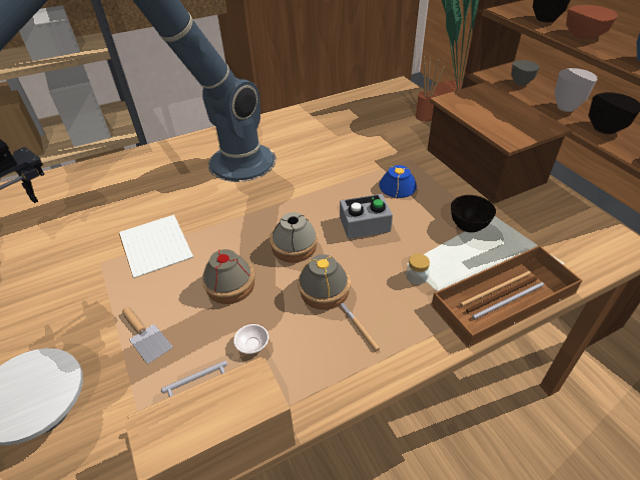

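View pics/top0.png

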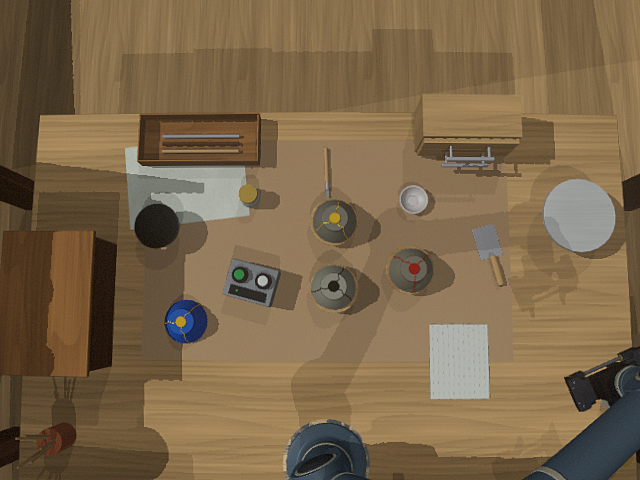

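The top view shows the gold spot near (335,218), the black spot near (333,286), the red spot near (414,269), the green button near (239,274) and the white button near (264,282). The blue decoy bowl is at (185,321). I'll enlarge crops to refine these.

Run:
```python
from h import *
np.set_printoptions(precision=4,suppress=True)
t=load('top0');s=load('scene0')
def crop(s,x,y,w,h,k): return cv2.resize(s['image'][y:y+h,x:x+w,::-1],None,fx=k,fy=k,interpolation=cv2.INTER_CUBIC)
a=crop(t,215,190,160,120,5);cv2.imwrite('pics/ct.png',a)
cv2.imwrite('pics/cs.png',crop(s,280,180,120,100,6))
def blob(s,x,y,w,h,f):
    im=s['image'][y:y+h,x:x+w]; hsv=cv2.cvtColor(im,cv2.COLOR_RGB2HSV).astype(int)
    m=f(hsv).astype(np.uint8); n,l,st,c=cv2.connectedComponentsWithStats(m)
    i=1+np.argmax(st[1:,4]); return c[i]+[x,y],st[i]
gold=lambda H:(H[...,0]>15)&(H[...,0]<32)&(H[...,1]>150)&(H[...,2]>110)
green=lambda H:(H[...,0]>45)&(H[...,0]<85)&(H[...,1]>120)&(H[...,2]>50)
white=lambda H:(H[...,1]<40)&(H[...,2]>170)
red=lambda H:((H[...,0]<6)|(H[...,0]>174))&(H[...,1]>150)
for n,s_,b in(('top',t,dict(gold=(320,205,30,28),green=(228,262,22,24),white=(254,270,20,22),red=(400,258,28,24))),('scene',s,dict(gold=(308,252,30,24),green=(368,194,20,20),white=(346,200,20,16),red=(212,248,24,20)))):
    for k,bb in b.items():
        c,st=blob(s_,*bb,eval(k)); z=.103 if k in('gold','red') else .075
        print(n,k,c,st,'atz',atz(s_,*c,z),'depth',atd(s_,*c))
```

```text
top gold [333.47 217.99] [  1   7  19  15 100] atz [ 0.6444 -0.0198  0.103 ] depth [ 0.6446 -0.0198  0.1017]
top green [238.6706 273.8941] [ 6  7 10 11 85] atz [0.4992 0.23   0.075 ] depth [0.4985 0.2284 0.0854]
top white [261.971  280.1304] [ 4  6  9 10 69] atz [0.483 0.168 0.075] depth [0.4823 0.1668 0.0864]
top red [413.7312 268.0645] [ 9  5 11 11 93] atz [ 0.5134 -0.2278  0.103 ] depth [ 0.5131 -0.2273  0.1062]
scene gold [322.2941 263.2706] [ 9  7 12  9 85] atz [ 0.6479 -0.0192  0.103 ] depth [ 0.6477 -0.0191  0.1028]
scene green [377.5467 203.1333] [ 5  5 10  9 75] atz [0.4912 0.2373 0.075 ] depth [0.5087 0.2251 0.0924]
scene white [355.898  205.5102] [ 5  3 10  6 49] atz [0.4706 0.1785 0.075 ] depth [0.4874 0.1682 0.0913]
scene red [222.7561 258.    ] [ 5  6 12  9 82] atz [ 0.5154 -0.2242  0.103 ] depth [ 0.5181 -0.2247  0.1057]
```

View pics/ct.png

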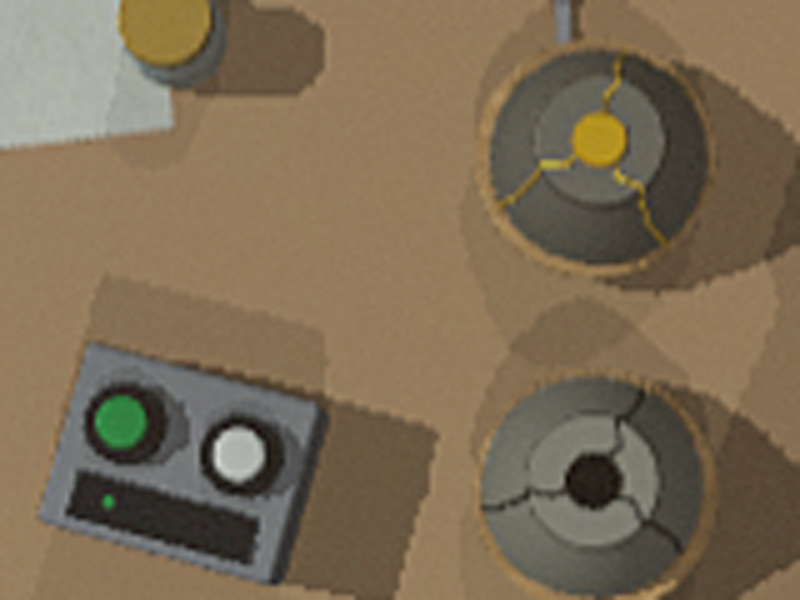

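View pics/cs.png

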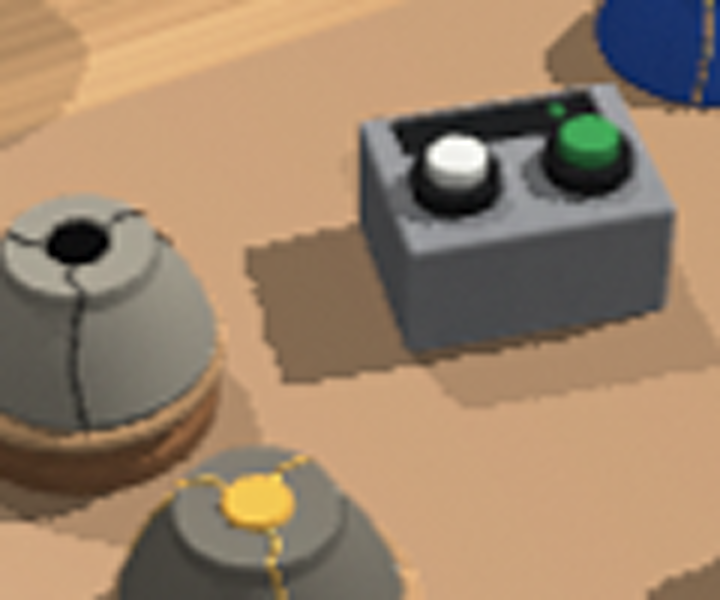

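Run:
```python
from h import *
np.set_printoptions(precision=4,suppress=True)
t=load('top0');s=load('scene0')
T=lambda x,y:((x+.5)/5-.5+215,(y+.5)/5-.5+190)
S=lambda x,y:((x+.5)/6-.5+280,(y+.5)/6-.5+180)
for n,a,b in(('gold',T(600,139),S(258,500)),('black',T(595,481),S(77,242)),('green',T(121,420),S(590,133)),('white',T(239,455),S(458,153))):
    A=[];B=[]
    for v,p in((t,a),(s,b)):
        c,d,_=ray(v,*p); d/=np.linalg.norm(d); M=np.eye(3)-np.outer(d,d);A.append(M);B.append(M@c)
    print(n,np.linalg.lstsq(np.vstack(A),np.hstack(B),rcond=None)[0],'top@',atz(t,*a,.103 if n in('gold','black') else .092),'sc@',atz(s,*b,.103 if n in('gold','black') else .092))
for n,p in (('green',a) for a in [T(121,420)]):
    u,v=map(int,map(round,p))
    P=[atd(t,u+i,v+j) for i in(-3,-2,-1,0,1,2,3) for j in (-3,-2,-1,0,1,2,3)]; print(np.median(np.array(P),0))
u,v=map(int,map(round,S(590,133)))
print(np.array([[atd(s,u+i,v+j)[2] for i in range(-4,5)] for j in range(-4,5)]))
```

```text
gold [ 0.6468 -0.0205  0.1036] top@ [ 0.646  -0.0228  0.103 ] sc@ [ 0.6472 -0.018   0.103 ]
black [ 0.4682 -0.0179  0.1023] top@ [ 0.4672 -0.0202  0.103 ] sc@ [ 0.4698 -0.0159  0.103 ]
green [0.5    0.2295 0.089 ] top@ [0.4988 0.2271 0.092 ] sc@ [0.5037 0.2295 0.092 ]
white [0.4822 0.168  0.0886] top@ [0.4808 0.165  0.092 ] sc@ [0.4866 0.1687 0.092 ]
[0.498  0.2271 0.0884]
[[0.0676 0.0666 0.0667 0.0706 0.0678 0.0679 0.0708 0.0691 0.0666]
 [0.0682 0.069  0.0902 0.0874 0.0931 0.0925 0.0886 0.0664 0.0635]
 [0.0693 0.088  0.0916 0.0897 0.0869 0.0908 0.0901 0.0898 0.0917]
 [0.0879 0.0874 0.0912 0.0893 0.0916 0.092  0.0915 0.088  0.0926]
 [0.0902 0.0908 0.0908 0.0878 0.0893 0.0941 0.0896 0.0903 0.0906]
 [0.089  0.0865 0.0901 0.0891 0.0927 0.0903 0.0859 0.0928 0.0896]
 [0.0883 0.0894 0.0896 0.0899 0.0922 0.0885 0.0872 0.0909 0.0828]
 [0.0809 0.0856 0.0854 0.085  0.0893 0.0882 0.0873 0.0864 0.0836]
 [0.0796 0.082  0.0845 0.0817 0.0838 0.0856 0.0823 0.084  0.0817]]
```

Call:
{"method": "play_rows", "body": {
  "claw": [-1, -1, -1, -1, -1, -1, -1, -1, -1, -1, -1, -1],
  "delta_pos": [
    [15, 20, 0],
    [25, 35, 0],
    [25, 38, 0],
    [25, 38, 0],
    [25, 38, 0],
    [25, 38, 0],
    [25, 38, 0],
    [25, 38, 0],
    [25, 38, 0],
    [25, 38, 0],
    [25, 38, 0],
    [20, 30, 0]
  ],
  "roll": [0, 0, 0, 0, 0, 0, 0, 0, 0, 0, 0, 0],
  "force": 10
}}

```text
clock: 1.3
tcp_pos: [0.5388, -0.196, 0.4045]
eef_rot: [[-0.0, 0.926, 0.377], [0.001, 0.377, -0.926], [-1.0, 0.0, -0.001]]
ft_force: [0.2, 0.1, -0.4]
width: 0.0028
```

Call:
{"method": "play_rows", "body": {
  "claw": [-1, -1, -1, -1, -1, -1, -1, -1, -1],
  "delta_pos": [
    [20, 32, 0],
    [20, 32, 0],
    [20, 32, 0],
    [20, 32, 0],
    [15, 26, 0],
    [12, 22, -20],
    [0, 0, -30],
    [0, 0, -20],
    [0, 0, 0]
  ],
  "roll": [0, 0, 0, 0, 0, 0, 0, 0, 0]
}}

```text
clock: 2.2
tcp_pos: [0.6436, -0.0229, 0.3309]
eef_rot: [[-0.008, 0.927, 0.375], [-0.0, 0.375, -0.927], [-1.0, -0.007, -0.003]]
ft_force: [0.2, 0.3, 0.1]
width: 0.0005
```

Run:
```python
from h import *
np.set_printoptions(precision=4,suppress=True)
for n in('scene','top'): s=grab(n,n+'1')
s=load('scene1'); cv2.imwrite('pics/c1.png',cv2.resize(s['image'][170:310,240:400,::-1],None,fx=4,fy=4,interpolation=cv2.INTER_CUBIC))
r=read_state(); p=r['tcp_pos']; tip=p+r['eef_rot'][:,0]*.182; print(p,tip,r['width'],r['ft_force'],proj(s,tip))
```

```text
[ 0.6449 -0.0231  0.3347] [ 0.6448 -0.0231  0.1527] 0.0005822212002785802 [0.4964 0.29   0.2135] [319.7089 248.3381]
```

View pics/c1.png

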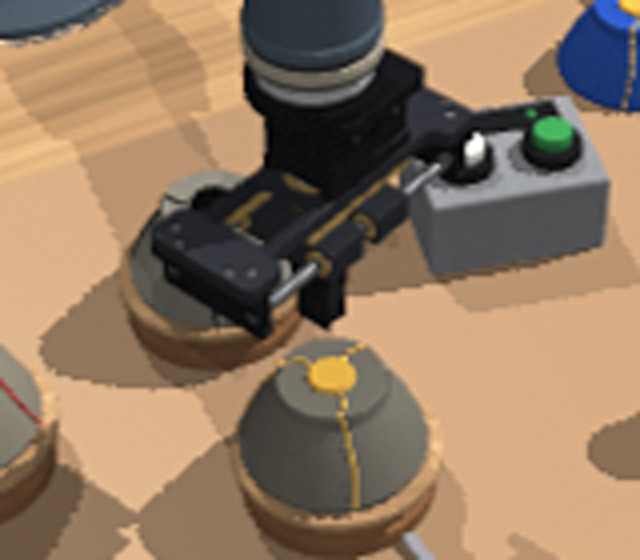

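The fingertips show near scene pixel (322,250), just above and behind the gold spot, and agree with the reported pose to about 2 px. Descending.

Call:
{"method": "play_rows", "body": {
  "claw": [-1, -1, -1, -1, -1, -1],
  "delta_pos": [
    [1, 2, -15],
    [1, 0, -15],
    [0, 0, -7],
    [0, 0, -4],
    [0, 0, 0],
    [0, 0, 0]
  ],
  "roll": [0, 0, 0, 0, 0, 0]
}}

```text
clock: 2.9
tcp_pos: [0.6469, -0.0209, 0.294]
eef_rot: [[0.001, 0.927, 0.374], [0.0, 0.374, -0.927], [-1.0, 0.001, 0.0]]
ft_force: [0.5, 0.8, 0.6]
width: 0.0007
```

Run:
```python
from h import *
np.set_printoptions(precision=4,suppress=True)
s=grab('scene','scene2');t=grab('top','top2')
cv2.imwrite('pics/c2.png',cv2.resize(s['image'][210:310,270:380,::-1],None,fx=6,fy=6,interpolation=cv2.INTER_CUBIC))
r=read_state(); p=r['tcp_pos']; tip=p+r['eef_rot'][:,0]*.182; print(p,tip,r['width'],r['ft_force'],proj(s,tip))
```

```text
[ 0.647  -0.0209  0.2944] [ 0.6472 -0.0209  0.1124] 0.0006299559063650625 [-0.397  -1.4544  0.1965] [321.4361 260.6583]
```

View pics/c2.png

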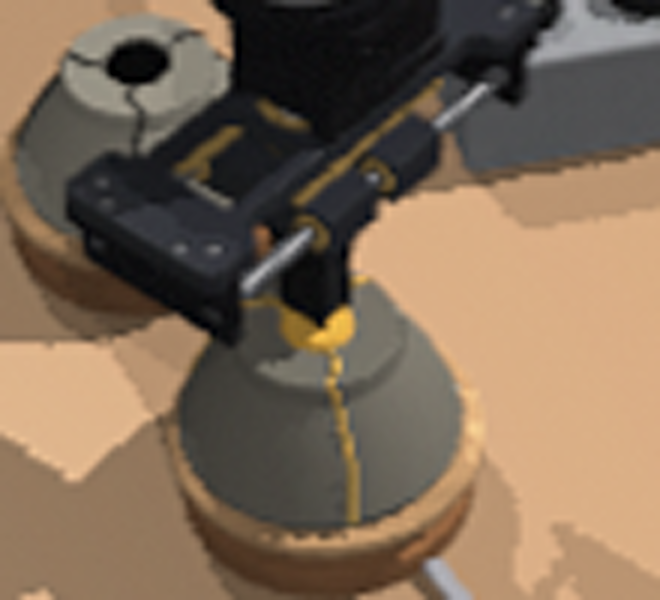

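The fingertips are at crop (320,325), just above the gold spot and over its middle. Next, slow touch steps.

Call:
{"method": "play_rows", "body": {
  "claw": [-1, -1, -1, -1, -1, -1],
  "delta_pos": [
    [0, 0, -3],
    [0, 0, -3],
    [0, 0, -2],
    [0, 0, -2],
    [0, 0, 0],
    [0, 0, 0]
  ],
  "roll": [0, 0, 0, 0, 0, 0]
}}

```text
clock: 3.6
tcp_pos: [0.6467, -0.0209, 0.2842]
eef_rot: [[-0.0, 0.927, 0.374], [-0.0, 0.374, -0.927], [-1.0, -0.0, 0.0]]
ft_force: [-2.1, -0.1, 4.2]
width: 0.0003
```

Call:
{"method": "play_rows", "body": {
  "claw": [-1],
  "delta_pos": [
    [0, 0, 0]
  ],
  "roll": [0]
}}

```text
clock: 3.7
tcp_pos: [0.6467, -0.0209, 0.2841]
eef_rot: [[-0.0, 0.927, 0.374], [-0.0, 0.374, -0.927], [-1.0, -0.0, 0.0]]
ft_force: [-2.6, -0.0, 3.9]
width: 0.0008
```

About 4 N of steady contact. Holding for a second.

Call:
{"method": "play_rows", "body": {
  "claw": [-1, -1, -1, -1, -1, -1],
  "delta_pos": [
    [0, 0, 0],
    [0, 0, 0],
    [0, 0, 0],
    [0, 0, 0],
    [0, 0, 0],
    [0, 0, 0]
  ],
  "roll": [0, 0, 0, 0, 0, 0]
}}

```text
clock: 4.3
tcp_pos: [0.6467, -0.0209, 0.2838]
eef_rot: [[-0.0, 0.927, 0.374], [-0.0, 0.374, -0.927], [-1.0, -0.0, 0.0]]
ft_force: [-1.7, -0.7, 4.8]
width: 0.0004
```

Call:
{"method": "play_rows", "body": {
  "claw": [-1, -1, -1, -1, -1, -1],
  "delta_pos": [
    [0, 0, 0],
    [0, 0, 0],
    [0, 0, 0],
    [0, 0, 0],
    [0, 0, 0],
    [0, 0, 0]
  ],
  "roll": [0, 0, 0, 0, 0, 0]
}}

```text
clock: 4.9
tcp_pos: [0.6468, -0.0209, 0.2837]
eef_rot: [[-0.0, 0.927, 0.374], [-0.0, 0.374, -0.927], [-1.0, -0.0, 0.0]]
ft_force: [-2.9, -0.5, 5.2]
width: 0.0009
```

Run:
```python
from h import *
s=grab('scene','scene3')
cv2.imwrite('pics/c3.png',cv2.resize(s['image'][210:310,270:380,::-1],None,fx=6,fy=6,interpolation=cv2.INTER_CUBIC))
print(read_state()['ft_force'])
```

```text
[-2.04469481 -1.20093297  4.35969838]
```

View pics/c3.png

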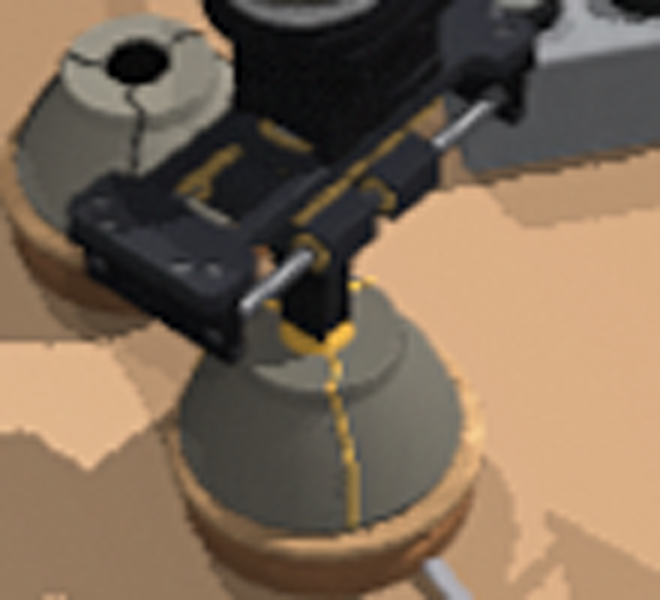

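The tips rest on the spot at crop (318,340) with 4–5 N, held for over a second. Withdrawing and moving to the green button.

Call:
{"method": "play_rows", "body": {
  "claw": [-1, -1, -1, -1, -1, -1, -1, -1, -1, -1, -1, -1],
  "delta_pos": [
    [0, 0, 3],
    [0, 0, 5],
    [0, 0, 20],
    [0, 0, 30],
    [0, 0, 30],
    [-15, 25, 0],
    [-22, 38, 0],
    [-24, 40, 0],
    [-24, 40, 0],
    [-24, 40, 0],
    [-22, 37, 0],
    [-16, 30, 0]
  ],
  "roll": [0, 0, 0, 0, 0, 0, 0, 0, 0, 0, 0, 0]
}}

```text
clock: 6.15
tcp_pos: [0.4981, 0.2318, 0.3722]
eef_rot: [[0.001, 0.926, 0.377], [0.001, 0.377, -0.926], [-1.0, 0.002, -0.001]]
ft_force: [0.5, 0.6, 0.0]
width: 0.0006
```

Call:
{"method": "play_rows", "body": {
  "claw": [-1, -1, -1, -1, -1, -1],
  "delta_pos": [
    [0, 0, -20],
    [0, 0, -25],
    [0, 0, -20],
    [0, 0, -10],
    [0, 0, 0],
    [0, 0, 0]
  ],
  "roll": [0, 0, 0, 0, 0, 0]
}}

```text
clock: 6.75
tcp_pos: [0.5002, 0.2294, 0.2974]
eef_rot: [[0.001, 0.927, 0.374], [0.001, 0.374, -0.927], [-1.0, 0.001, -0.0]]
ft_force: [-0.4, -0.4, 0.5]
width: 0.0002
```

Run:
```python
from h import *
np.set_printoptions(precision=4,suppress=True)
s=grab('scene','scene4');t=grab('top','top4')
cv2.imwrite('pics/c4.png',cv2.resize(s['image'][140:300,270:430,::-1],None,fx=4,fy=4,interpolation=cv2.INTER_CUBIC))
r=read_state(); p=r['tcp_pos']; tip=p+r['eef_rot'][:,0]*.182; print(p,tip,r['ft_force'],proj(s,tip))
```

```text
[0.5003 0.2294 0.2979] [0.5007 0.2296 0.1159] [-0.2028  0.7525  0.2206] [377.8805 194.3673]
```

View pics/c4.png

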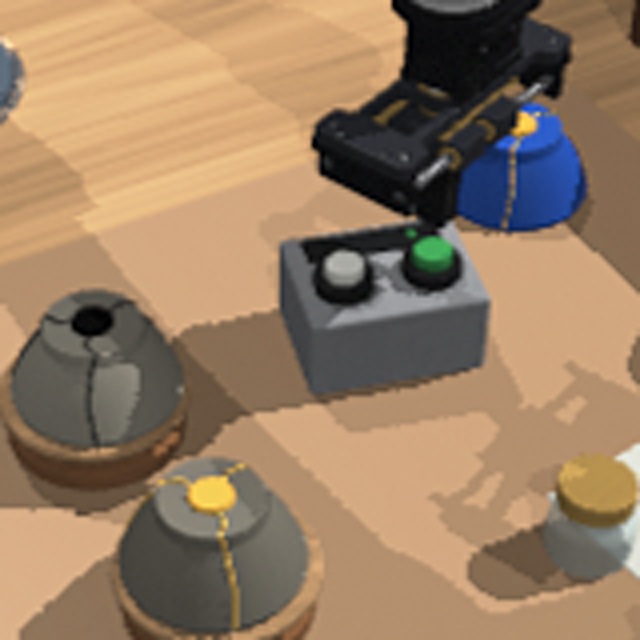

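The tips (crop 435,222) sit directly above the green button (432,250), and the white button is well clear. Pressing.

Call:
{"method": "play_rows", "body": {
  "claw": [-1, -1, -1, -1, -1, -1],
  "delta_pos": [
    [0, 0, -10],
    [0, 0, -10],
    [0, 0, -5],
    [0, 0, -3],
    [0, 0, 0],
    [0, 0, 0]
  ],
  "roll": [0, 0, 0, 0, 0, 0]
}}

```text
clock: 7.45
tcp_pos: [0.4997, 0.229, 0.2688]
eef_rot: [[-0.0, 0.927, 0.374], [-0.001, 0.374, -0.927], [-1.0, -0.001, 0.0]]
ft_force: [-1.1, -0.4, 2.3]
width: 0.0005
```

Call:
{"method": "play_rows", "body": {
  "claw": [-1, -1, -1, -1],
  "delta_pos": [
    [0, 0, -2],
    [0, 0, -2],
    [0, 0, 0],
    [0, 0, 0]
  ],
  "roll": [0, 0, 0, 0]
}}

```text
clock: 7.85
tcp_pos: [0.4998, 0.2291, 0.265]
eef_rot: [[0.0, 0.927, 0.374], [-0.0, 0.374, -0.927], [-1.0, 0.0, 0.0]]
ft_force: [-1.5, -1.2, 4.7]
width: 0.0001
```

Call:
{"method": "play_rows", "body": {
  "claw": [-1, -1, -1, -1],
  "delta_pos": [
    [0, 0, -2],
    [0, 0, -1],
    [0, 0, 0],
    [0, 0, 0]
  ],
  "roll": [0, 0, 0, 0]
}}

```text
clock: 8.25
tcp_pos: [0.4998, 0.2294, 0.2643]
eef_rot: [[0.001, 0.927, 0.374], [-0.001, 0.374, -0.927], [-1.0, 0.001, 0.001]]
ft_force: [-6.2, -3.5, 21.9]
width: 0.0006
```

The force rose to 22 N with almost no further travel, so the button is bottomed. Backing away.

Call:
{"method": "play_rows", "body": {
  "claw": [-1, -1, -1, -1, -1, -1, -1, -1],
  "delta_pos": [
    [0, 0, 5],
    [0, 0, 15],
    [0, 0, 30],
    [0, 0, 40],
    [0, 0, 40],
    [0, 0, 20],
    [0, 0, 0],
    [0, 0, 0]
  ],
  "roll": [0, 0, 0, 0, 0, 0, 0, 0]
}}

```text
clock: 9.05
tcp_pos: [0.4997, 0.229, 0.4112]
eef_rot: [[0.0, 0.927, 0.374], [-0.0, 0.374, -0.927], [-1.0, 0.0, 0.0]]
ft_force: [-0.8, -0.1, 0.0]
width: 0.0003
```

Run:
```python
from h import *
np.set_printoptions(precision=4,suppress=True)
s=grab('scene','scene5');r=read_state();print(r['clock'],r['tcp_pos'],r['ft_force'])
t=load('top0');o=load('scene0')
u,v=323,263
for (u,v) in((323,263),(378,202),(356,205),(223,258)):
    f=lambda s:np.median([atd(s,u+i,v+j)[2] for i in(-1,0,1) for j in(-1,0,1)])
    print(u,v,f(o),f(s))
g=lambda a:cv2.cvtColor(a['image'],cv2.COLOR_RGB2HSV).astype(int)
for a in(o,s):
    H=g(a)[252:276,308:338]; m=(H[...,0]>15)&(H[...,0]<32)&(H[...,1]>150)&(H[...,2]>110)
    print(m.sum(),np.argwhere(m).mean(0))
```

```text
9.1 [0.4995 0.2288 0.4103] [ 0.4872 -0.9953 -0.6013]
323 263 0.10493232218085047 0.1037099836171479
378 202 0.09026567192648582 0.09044014513945353
356 205 0.09027505568504002 0.09069141508121825
223 258 0.10537976308943886 0.10443530203328444
87 [11.3678 14.1839]
90 [11.2556 14.3778]
```

View pics/scene5.png

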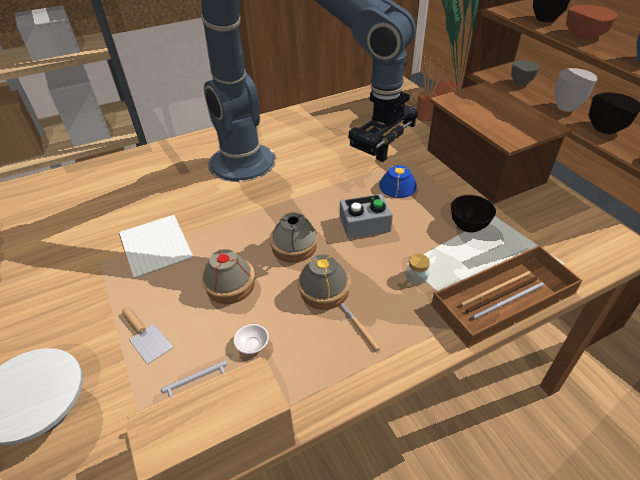

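The gold bowl (323,264), both buttons (356,205 and 378,202) and all the bystanders are where they started, and the arm is clear of everything. Handing in.

```bash
python3 -c "
from workcell import *
print(sign_off())"
```

```text
the job is handed in; nothing more can be done
None
```

I touched the gold spot with closed fingertips at about 4–5 N and held for more than a second. I then withdrew, pressed the green button to its stop, and backed about 147 mm straight up. The button's stop showed as a rise to about 22 N with almost no further travel.

- **Final picture:** the gold spot is within about 0.2 px of its starting pixel and back at its original height. Both buttons read up, at 90 mm. The other bowls and the bystanders look unmoved, and the arm is clear of everything.
- **Disagreements:** the two cameras' readings of the gold spot differed by about 5 mm in y. I used the combined fix, and the close-up pictures showed the tips on the spot. The wrist force also showed about 2 N sideways during the touch, but the bowl did not shift measurably.
- **Timing and verdict:** the job took about 9 s on the robot's clock. Handing in gave no verdict.

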